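Set the stock cabinet's vent door one setting wider on its stay

ROBOT

A 6-joint arm with a two-finger parallel gripper is mounted at the origin on the work surface. World frame = base frame: x ahead of the robot, y to its left, z up, the work surface at z = 0. Lengths are in mm, angles in rad, forces in N, time in s.
With the tool pointing down it reaches from about 300 to 775 mm from the base axis. Payload 14.6 kg.
Tool frame: the origin (TCP) lies on the centre line of the jaws, within the pads' length; the fingertips stand 19 mm ahead of it and the grasp point (between the pads) is the TCP (bot.tip_reach is the distance from the TCP to the fingertips, in mm); y points along the fingers, x is the direction in which the jaws open and shut, and the axes are right-handed (so a half turn about y gives the same grasp; the last joint's range is limited). The gripper opens to 85 mm and grips with 20 to 120 N. Pads are 22 mm wide; open, the fingers measure 114 mm over their backs; the gripper's body (76 mm by 85 mm) begins 54 mm behind the grasp point. The pads swing forward as they close: fully open they stand 13 mm farther back than shut.
Start: joints at [1.082, 0.3, 1.521, -0, 1.321, -0.067], TCP at [225.168, 501.786, 250.281] pointing down, gripper open.
Joint ranges: [-3.03, 3.03], [-0.79, 2.21], [0.23, 2.52], [-1.04, 4.18], [0, 3.07], [-2.55, 2.55]. Speed limits (rad/s): [2.22, 2.22, 2.57, 3.14, 3.14, 3.14].

INTERFACE

Orientations are given as a unit quaternion [w, x, y, z].
In Python, from rig import bot gives the robot as it stands. Calls block until the motion is done:
- bot.move_to(position, orientation): joint-space move of the TCP to a pose.
- bot.servo_line(position, attitude=None, speed=150, until_force=None): straight line of the TCP; attitude=None keeps the orientation; speed is the mean speed in mm/s. With until_force (N) it stops when the force on the tool has changed by that much, and returns True; else False.
- bot.move_joints(angles): joint-space move.
- bot.move_gripper(opening, grip_force=None): finger opening in mm; grip_force is the grip in N (None keeps the last); returns when the fingers have stopped.
- bot.dwell(seconds).
- bot.ik(position, orientation): joint angles nearest the present ones, or None.
- bot.read_state(): the state.
- bot.read_camera(name): name is "scene" or "top" or "wrist"; returns a dict with "image" (400x640x3 uint8, blue, green, red), "depth" (400x640 float32, mm along the optical axis (not along the pixel's ray), 0 where there is no reading), "fovy" (degrees; the focal length in pixels is half the picture's height over the tangent of half this angle, whatever the lens; pixels are square), "cx", "cy" (the principal point, pixels), "k1" (the pictures are not rectified: a ray, as slopes to the right and down, at radius r is drawn at 1 + k1 r^2 times it, then the intrinsics apply), "eye" and "attitude" of the camera in the world; the wrist camera has in their place "mount" (4x4, takes a point from camera to tool coordinates, whose origin is the TCP and whose axes are the tool frame's). Camera axes: x right, y down, z forward; pixel columns grow to the right and rows downward; lengths in mm; the calibration is good to about 2 mm. A picture is of the moment at which its call begins: read the wrist's pose just before it.
A pose or a line that the arm cannot do raises bot.MotionError and nothing moves.
- bot.finish_job(): hands the job in, once; it reports no verdict.
The state is a dict: "clock": time; "joint_positions": joint angles; "qvel": joint speeds; "effort": joint torques, N m; "ee_pos": TCP position; "tool_rot": TCP orientation; "ft_force": force on the tool from outside, world axes, zero at the start; "moment": the same for the moment, N m; "grip_width": finger opening in mm.
Only numpy, scipy, OpenCV 4.12 (cv2) and the standard library are available. Lean on these libraries where they do the work, as an engineer would, in place of code of your own. Each camera call takes 0.05 s, during which the arm holds its last target. There are 200 camera calls.

TASK

The orange vent door of the blue stock cabinet is held ajar by the flat metal stay on top, whose long slot sits over the brass pin. Lift the stay off the pin by its red ball, draw the door wider open, and drop the middle one of the stay's three round holes over the pin so that the stay lies fully down on the pin's foot; then let go. Feel for the pin gently, never force the stay against it, and do not disturb the stock boxes standing about.

Things in the scene. Friction and masses are not known exactly. Their poses are not given: they have to be found in the camera images.
- cabinet: Blue box-shaped cabinet standing on the bench, fixed: 260 (x) by 300 (y) by 150 mm high. Origin under its centre; its front, with the door, faces its own -x; z up. The door's upright hinge axis is at x = -140, y = +120 mm in this frame; the stay's pivot is on the door's top edge, 170 mm from the hinge axis.
- foot: Dark steel foot fixed on the cabinet's top near the front: 62 by 26 mm, 8 mm thick. Origin on the cabinet's top under the foot's centre; x runs along the foot's slot, away from the door; z up. The brass pin stands upright in this slot.
- pin_slot (a point): Centre of the foot's slot, on its upper face (axes as the foot). The fixed brass pin (8 mm diameter, top 13 mm above this face, flat with a slightly rounded edge) is clamped somewhere in the slot, up to 12 mm either way from this point along x (0 in y); its place differs from cabinet to cabinet and is not reported.
- stay: The stay: flat aluminium bar, 293 mm long, 24 mm wide, 5 mm thick, 0.1 to 0.2 kg with its ball. Origin at the centre of its long slot, at the bar's underside; x along the bar to the ball, z up. Its pivot on the door is at x = -136.7 mm: there it swivels freely about an upright axis and lifts like a flap about a level one, falling back by its weight.
- slot (a point): The same point: centre of the stay's long slot (34 by 9.5 mm). At the start it lies over the foot's centre, 8 mm above the foot's origin, with the pin up through it.
- middle_hole (a point): Centre of the middle round hole, at the bar's underside, 62 mm from the slot's centre. The three round holes, 9.5 mm in diameter and right through, are at 32, 62 and 92 mm from the slot's centre towards the ball. When fully down over the pin it is 8 mm above the foot's origin.
- ball (a point): Centre of the red plastic ball handle, 24 mm in diameter, on a 9 mm stem near the bar's end, 124 mm along the bar from the slot's centre; 33 mm above the bar's underside, 28 mm above its upper face. Axes as the stay.
- door (a joint): Angle of the door from shut, in rad; grows as it opens towards the cabinet's front. Starts at about 0.35; ends at 0.64 to 0.82. Stays where it is left (friction of about 0.12 N m at the hinge). The door is 250 mm wide, 146 mm high, 14 mm thick, about 0.5 kg, orange frame with a clear pane.
- dice_tub: Small clear tub with a blue lid, loose, on the cabinet's top: 75 by 75 by 55 mm. Origin under its centre.
- red_box: Stock box with a red lid, loose on the bench beside the cabinet: 170 by 120 by 85 mm. Origin under its centre.
- green_box: Orange stock box with a green lid, loose on the bench beside the cabinet: 190 by 130 by 90 mm. Origin under its centre.

How it is judged:
By the outcome, as a careful person would: the job done as asked, in the order asked, and still so for the second after the job is handed in, with the robot touching nothing.
It also fails if it takes over 61 s, if anything falls off the work surface, if the arm or the gripper's body presses on something with over 40 N, if the wrist force passes 120 N, or if a joint passes its speed limit or range.

## Working session

There is one attempt and no reset: what is moved stays moved. The work goes in short steps, each a Python script; the robot and the scene stay as the last script left them, time stands still between calls to the robot, and variables do not carry over. Pictures are saved under pics/ and viewed, about 8 in all and at most 12, crops included, and the job is handed in when it is done.

```bash
mkdir -p pics
cat > h.py <<'E'
import numpy as np, cv2
from scipy.spatial.transform import Rotation as R
from rig import bot
def q2m(q): return R.from_quat([q[1],q[2],q[3],q[0]]).as_matrix()
def m2q(m):
    q=R.from_matrix(m).as_quat(); return [q[3],q[0],q[1],q[2]]
def cam(name):
    s=bot.read_state(); c=bot.read_camera(name)
    if "mount" in c:
        M=np.array(c["mount"]); T=q2m(s["tool_rot"])
        c["R"]=T@M[:3,:3]; c["o"]=T@M[:3,3]+np.array(s["ee_pos"])
    else:
        c["o"]=np.array(c["eye"],float); a=np.array(c["attitude"]); c["R"]=q2m(a) if a.size==4 else a
    c["f"]=200/np.tan(np.radians(c["fovy"])/2)
    return c
def rays(c,uv):
    d=(np.atleast_2d(uv).astype(float)-[c["cx"],c["cy"]])/c["f"]; p=d.copy()
    for _ in range(20): p=d/(1+c["k1"]*(p**2).sum(1,keepdims=True))
    return np.c_[p,np.ones(len(p))]@c["R"].T
def onplane(c,uv,z):
    r=rays(c,uv); return c["o"]+r*((z-c["o"][2])/r[:,2])[:,None]
def project(c,P):
    p=(np.atleast_2d(P)-c["o"])@c["R"]; p=p[:,:2]/p[:,2:]
    return p*(1+c["k1"]*(p**2).sum(1,keepdims=True))*c["f"]+[c["cx"],c["cy"]]
def deppt(c,uv):
    uv=np.atleast_2d(uv); z=np.array([c["depth"][int(v),int(u)] for u,v in uv])
    return c["o"]+rays(c,uv)*z[:,None]
def tri(c1,u1,c2,u2):
    a=rays(c1,u1)[0];b=rays(c2,u2)[0]
    k=np.linalg.lstsq(np.c_[a,-b],c2["o"]-c1["o"],rcond=None)[0]
    p,q=c1["o"]+a*k[0],c2["o"]+b*k[1]; return (p+q)/2,np.linalg.norm(p-q)
def redblobs(c):
    h=cv2.cvtColor(c["image"],cv2.COLOR_BGR2HSV)
    m=(((h[...,0]<6)|(h[...,0]>172))&(h[...,1]>130)&(h[...,2]>60)).astype(np.uint8)
    n,l,st,ce=cv2.connectedComponentsWithStats(m)
    return [(st[i,4],ce[i].round(1),st[i,:4]) for i in range(1,n) if st[i,4]>30]
E
python3 - <<'E'
from h import *
for n in ("scene","top","wrist"):
    c=cam(n); cv2.imwrite(f"pics/{n}0.png",c["image"]); print(n,c["o"].round(),c["f"],c["k1"],c["R"].round(2).tolist(),redblobs(c))
s=bot.read_state();print(s["clock"],s["ft_force"],q2m(s["tool_rot"]).round(2))
E
```

```text
scene [1400. -454. 1099.] 403.34165955342934 -0.09665884487158895 [[0.48, 0.63, -0.61], [0.87, -0.34, 0.35], [0.01, -0.7, -0.71]] [(np.int32(741), array([367.5,  94.5]), array([344,  82,  50,  26], dtype=int32)), (np.int32(882), array([178., 238.]), array([158, 214,  42,  46], dtype=int32))]
top [ 426.    9. 1302.] 392.4015983188278 -0.08782074763382243 [[0.01, -1.0, 0.1], [-1.0, -0.0, 0.02], [-0.02, -0.1, -1.0]] [(np.int32(44), array([351.9, 193. ]), array([349, 190,   7,   7], dtype=int32)), (np.int32(1330), array([468.1, 226.7]), array([448, 198,  42,  58], dtype=int32)), (np.int32(279), array([164.5, 338. ]), array([152, 330,  22,  20], dtype=int32)), (np.int32(40), array([112.2, 343.4]), array([110, 339,   7,  12], dtype=int32))]
wrist [148. 536. 376.] 313.7644755931402 0.0027402118498350498 [[0.41, 0.86, 0.3], [0.91, -0.39, -0.14], [-0.0, 0.33, -0.94]] [(np.int32(20437), array([309.1,  41.2]), array([179,   0, 316, 124], dtype=int32))]
0.15 [-0.50652565  0.32636029 -0.19840709] [[ 0.41 -0.   -0.91]
 [ 0.91 -0.    0.41]
 [-0.   -1.    0.  ]]
```

View pics/scene0.png

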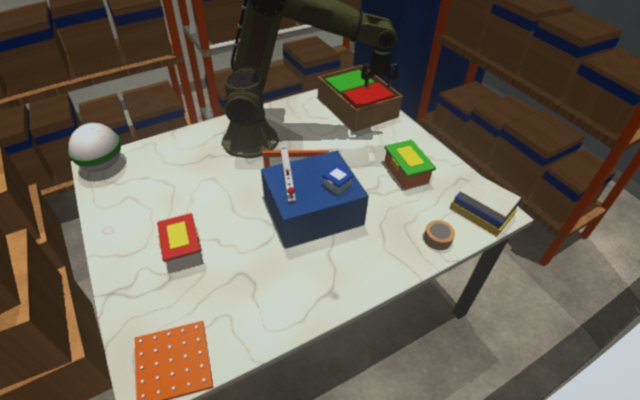

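View pics/top0.png

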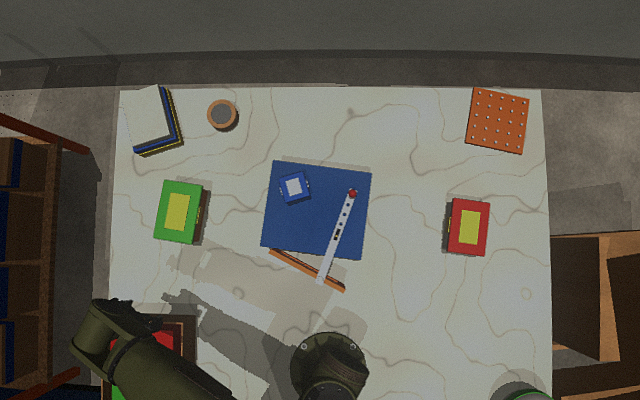

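Top view: cabinet at about (316,210), ball at (352,193), bar running down to the pivot at (322,280) on the door. The scene view shows the ball at about (291,195).

Run:
```python
from h import *
t=cam("top"); s=cam("scene")
h=cv2.cvtColor(t["image"],cv2.COLOR_BGR2HSV)
m=((h[...,0]>100)&(h[...,0]<125)&(h[...,1]>150)).astype(np.uint8); m[:,:250]=0;m[:,385:]=0;m[:150]=0;m[275:]=0
pts=cv2.findNonZero(m)[:,0]
P=onplane(t,pts,150)[:,:2].astype(np.float32)
r=cv2.minAreaRect(P); print("cab",r,cv2.boxPoints(r).round(1).tolist())
def ball(c,box):
    x0,y0,x1,y1=box; b=c["image"][y0:y1,x0:x1].astype(int)
    k=(b[...,2]>1.5*b[...,1]+25)&(b[...,2]>1.5*b[...,0]+25)
    v,u=np.nonzero(k); print(len(u),u.min()+x0,u.max()+x0,v.min()+y0,v.max()+y0); return np.array([u.mean()+x0,v.mean()+y0])
bt=ball(t,(340,180,365,205)); bs=ball(s,(275,178,305,210))
print(bt,bs,tri(t,bt,s,bs))
print("ball191",onplane(t,bt,191), "pivot approx",onplane(t,[322,280],160))
for n,uv in (("tub",[293,187]),("bar",[336,235])): print(n,deppt(t,uv))
w=s["image"][140:220,240:370]; cv2.imwrite("pics/sc1.png",cv2.resize(w,None,fx=6,fy=6,interpolation=cv2.INTER_CUBIC)[:, :780])
```

```text
cab ((511.5208740234375, 37.95634460449219), (295.8633117675781, 256.5141296386719), 82.41000366210938) [[364.79998779296875, -91.69999694824219], [619.0999755859375, -125.5999984741211], [658.2000122070312, 167.6999969482422], [403.8999938964844, 201.5]]
44 349 355 190 196
26 288 293 188 192
[351.93181818 193.04545455] [290.5 190. ] (array([554.56202625, -65.85909231, 191.79560368]), np.float64(0.2902802316339153))
ball191 [[554.59216951 -66.04414999 191.        ]] pivot approx [[306.08657583  18.40257582 160.        ]]
tub [[569.345239   100.79165466 207.58661112]]
bar [[435.51629067 -21.35594464 170.32426338]]
```

```bash
cat >> h.py <<'E'
def att(yaw,pitch=0):
    """tool down; jaw axis across the bar of heading yaw; pitch>0 tilts with ball end raised"""
    u=np.array([np.cos(yaw),np.sin(yaw),0]); n=np.array([-u[1],u[0],0])
    uu=u*np.cos(pitch)+np.array([0,0,np.sin(pitch)])
    return m2q(np.c_[n,np.cross(-uu,n),-uu])
E
python3 - <<'E'
from h import *
print(q2m(att(-.356)).round(2))
u=np.array([np.cos(-.356),np.sin(-.356)]); B=np.array([554.6,-66])
for i,d in enumerate((60,110)):
    p=B-d*u; bot.move_to([*p,255],att(-.356)); bot.dwell(.2)
    c=cam("wrist"); cv2.imwrite(f"pics/w{i}.png",c["image"]); np.save(f"w{i}.npy",c,allow_pickle=True)
    print(bot.read_state()["clock"],c["o"],project(c,[*(B-124*u),158+13]), project(c,[*B,191]))
E
```

```text
[[ 0.35  0.   -0.94]
 [ 0.94  0.    0.35]
 [ 0.   -1.    0.  ]]
2.6917 [419.43422147 -16.04742256 380.84585871] [[322.15883448 123.32411185]] [[321.8314489  301.95792081]]
3.2583 [373.07628403   0.83048911 380.81184144] [[322.58932589 195.11508914]] [[322.39407216 355.39108236]]
```

View pics/w0.png

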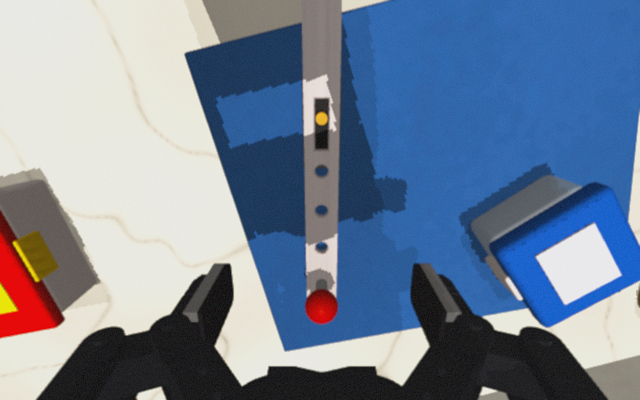

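View pics/w1.png

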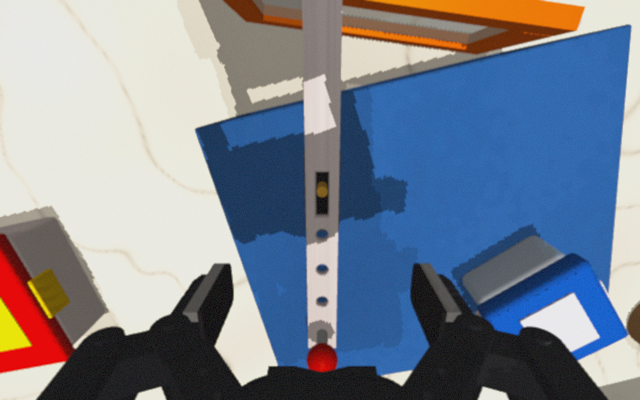

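Pin head is at (321,118) in w0 and (322,190) in w1; ball at (321,306)/(322,358); slot rows ~97–151 in w0, door is clear.

Run:
```python
from h import *
C=[np.load(f"w{i}.npy",allow_pickle=True).item() for i in (0,1)]
def cen(c,box,f):
    x0,y0,x1,y1=box; b=c["image"][y0:y1,x0:x1].astype(int); v,u=np.nonzero(f(b)); print(len(u),u.min()+x0,u.max()+x0,v.min()+y0,v.max()+y0)
    return np.array([u.min()+u.max()+2*x0,v.min()+v.max()+2*y0])/2
gold=lambda b:(b[...,2]>b[...,0]+50)
red=lambda b:(b[...,2]>b[...,1]+60)
g=[cen(C[0],(312,100,331,146),gold),cen(C[1],(312,175,331,208),gold)]
r=[cen(C[0],(300,285,342,326),red),cen(C[1],(300,335,342,377),red)]
dark=lambda b:(b.max(2)<60)
sl=[cen(C[0],(314,90,330,158),dark),cen(C[1],(314,165,330,222),dark)]
pin=tri(C[0],g[0],C[1],g[1]); ball=tri(C[0],r[0],C[1],r[1]);slot=tri(C[0],sl[0],C[1],sl[1])
print("pin",pin,onplane(C[0],g[0],171),onplane(C[1],g[1],171)); print("ball",ball,onplane(C[0],r[0],191),onplane(C[1],r[1],191));print("slot",slot,onplane(C[0],sl[0],163),onplane(C[1],sl[1],163))
# three holes (dark/blue on grey bar), w0
for c,rows in zip(C,((170,210,246),(234,269,302))):
    print([onplane(c,[321.5,v],160.5)[0].round(1).tolist() for v in rows])
# cabinet front corners, w1
print(onplane(C[1],[[196,129],[629,26]],150))
# bar axis w1: edges
print(onplane(C[1],[[303.5,60],[341,60],[306,300],[339,300]],163).round(1))
```

```text
155 315 327 111 125
136 317 327 182 196
853 305 337 290 323
672 307 336 344 372
435 315 327 100 148
326 316 327 172 213
pin (array([435.37657708, -22.29963104, 166.07681569]), np.float64(0.3554331848293527)) [[434.95294329 -22.319916   171.        ]] [[434.00628963 -21.60568202 171.        ]]
ball (array([561.96833146, -69.43239361, 185.66178677]), np.float64(0.08659326050189958)) [[558.08438013 -67.93272442 191.        ]] [[556.7870536  -67.55002436 191.        ]]
slot (array([439.47750797, -24.0217466 , 160.43558343]), np.float64(0.0039920590216925705)) [[439.24363527 -23.93082142 163.        ]] [[438.70550069 -23.73069817 163.        ]]
[[469.9, -34.9, 160.5], [498.8, -45.6, 160.5], [527.1, -56.1, 160.5]]
[[471.0, -35.7, 160.5], [500.1, -46.5, 160.5], [529.8, -57.6, 160.5]]
[[366.00174488 -93.36621849 150.        ]
 [405.58680691 201.92644635 150.        ]]
[[351.8  -3.7 163. ]
 [360.1  18.7 163. ]
 [521.8 -68.2 163. ]
 [531.2 -42.7 163. ]]
```

```bash
cat >> h.py <<'E'
from scipy.optimize import brentq
U0=np.array([np.cos(-.356),np.sin(-.356)]); BALL=np.array([555.4,-66.9]); PIV=BALL-260.7*U0; PIN=PIV+131.9*U0
yc=-.133; X=np.array([np.cos(yc),np.sin(yc)]); Y=np.array([-X[1],X[0]]); TH0=.355
d=lambda t:170*(-np.cos(t)*Y-np.sin(t)*X)
H=PIV-d(TH0)
def pose(th,alpha,dyaw=0,z0=190.5,pin=None):
    """TCP on the ball for door th, flap angle alpha, bar pointing at the pin (+dyaw)"""
    p=H+d(th); v=(PIN if pin is None else pin)-p; yaw=np.arctan2(v[1],v[0])+dyaw; u=np.array([np.cos(yaw),np.sin(yaw)])
    r=260.7*np.cos(alpha)-31*np.sin(alpha); z=z0-31+260.7*np.sin(alpha)+31*np.cos(alpha)
    return [*(p+r*u),z],att(yaw,alpha)
def reach(th): return np.linalg.norm(PIN-H-d(th))
TH1=brentq(lambda t:reach(t)-198.7,.4,1.1)
def ft(): return np.round(bot.read_state()["ft_force"],2)
E
python3 - <<'E'
from h import *
print(TH1,PIV,PIN,H,pose(TH0,0)[0],pose(TH1,.16))
p,q=pose(TH0,0)
bot.move_gripper(60)
bot.move_to([p[0],p[1],260],q); 
print(bot.servo_line(p,q,speed=80,until_force=4),ft(),bot.read_state()["ee_pos"])
bot.move_gripper(10,grip_force=40); bot.dwell(.2)
s=bot.read_state();print(s["clock"],s["grip_width"],ft(),s["ee_pos"])
E
```

```text
0.7660139948374579 [311.04629938  23.96120731] [434.67596226 -22.00961449] [390.75254738 174.11750597] [np.float64(555.4), np.float64(-66.90000000000002), np.float64(190.5)] ([np.float64(482.53513469722895), np.float64(-46.43400728673686), np.float64(231.63830224897833)], [np.float64(-0.5529074916707993), np.float64(0.6492889048564532), np.float64(0.3975965559929195), np.float64(-0.3385767303687335)])
False [-0.18 -0.11 -0.19] [555.64754665 -66.94076825 191.04478282]
5.8083 21.739223506833653 [-0.39 -0.62  5.95] [555.50233677 -66.93128836 190.91488915]
```

Run:
```python
from h import *
for a in (.03,.08,.12,.16):
    p,q=pose(TH0,a); h=bot.servo_line(p,q,speed=40,until_force=12); print(a,h,ft(),np.round(bot.read_state()["ee_pos"],1))
    if h: break
s=bot.read_state();print(s["clock"],s["grip_width"])
c=cam("wrist"); cv2.imwrite("pics/w2.png",c["image"])
```

```text
0.03 False [ 1.67  0.5  -1.04] [554.4 -66.5 198.6]
0.08 False [ 0.83 -0.45 -0.7 ] [552.3 -65.7 211.6]
0.12 False [ 1.08 -0.67 -0.5 ] [550.2 -64.9 221.9]
0.16 False [-0.07 -0.24 -1.12] [547.6 -64.  232. ]
7.4667 21.902955045330007
```

View pics/w2.png

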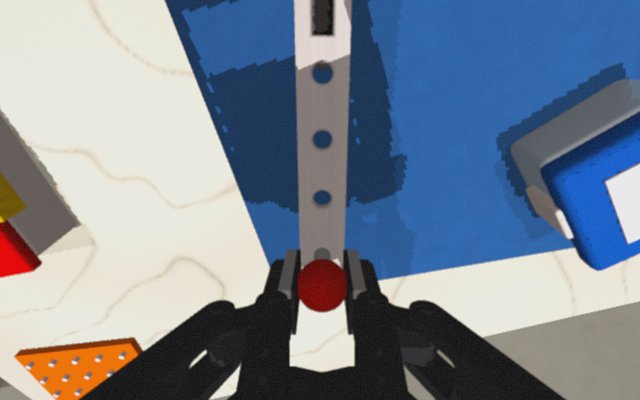

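Stay is lifted with the ball firmly gripped (ball at (322,285), middle hole at (322,139)). Now draw the door.

Run:
```python
from h import *
for t in np.linspace(TH0,TH1,8)[1:]:
    p,q=pose(t,.16); h=bot.servo_line(p,q,speed=50,until_force=15); print(round(t,3),h,ft(),np.round(bot.read_state()["ee_pos"],1))
    if h: break
bot.dwell(.3)
p,q=pose(TH1,.12)
print(bot.servo_line(p,q,speed=40,until_force=5))
bot.dwell(.2); print(ft())
c=cam("wrist"); cv2.imwrite("pics/w3.png",c["image"]); np.save("w3.npy",c,allow_pickle=True)
s=bot.read_state();print(s["clock"],s["grip_width"],project(c,[*PIN,171]))
```

```text
0.414 False [-1.11  1.06 -1.11] [537.6 -61.6 231.6]
0.472 False [-0.4   0.42 -1.15] [528.1 -59.4 231.7]
0.531 False [-0.45  0.59 -1.27] [518.6 -57.1 231.7]
0.59 False [-1.78  0.78 -0.26] [509.2 -54.7 231.6]
0.649 False [-1.    0.69 -1.45] [500.  -52.1 231.7]
0.707 False [-1.01  0.61 -0.63] [491.  -49.3 231.7]
0.766 False [-1.61  0.45 -1.45] [482.3 -46.3 231.7]
False
[-0.27  0.23 -0.31]
10.8917 21.363075065214996 [[322.73851942 133.62546353]]
```

View pics/w3.png

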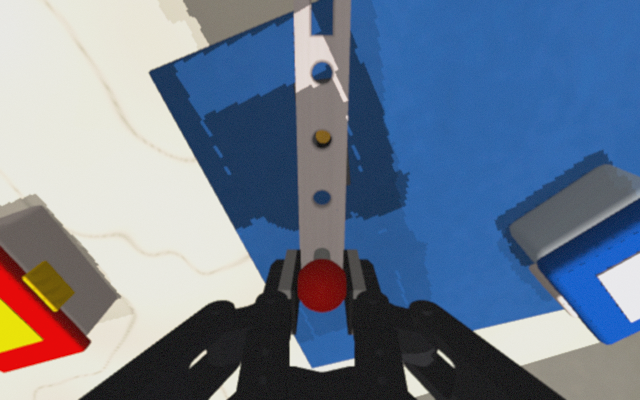

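Pin is visible through the middle hole: pin head about (323,137), hole about (322,139). Measure it finely.

```bash
cat >> h.py <<'E'
def holepin(c,th,alpha,save=None):
    b=c["image"][115:162,300:345].astype(int)
    bar=((b.min(2)>85)&(np.ptp(b,axis=2)<45)).astype(np.uint8)
    ff=1-bar; n,l,st,ce=cv2.connectedComponentsWithStats(ff)
    k=l[24,22]; cn,_=cv2.findContours((l==k).astype(np.uint8),cv2.RETR_EXTERNAL,cv2.CHAIN_APPROX_NONE)
    hc,hr=cv2.minEnclosingCircle(cn[0]); hc=np.array(hc)+[300,115]
    g=((b[...,2]>b[...,0]+60)&(b[...,2]>90)).astype(np.uint8)
    cn2,_=cv2.findContours(g,cv2.RETR_EXTERNAL,cv2.CHAIN_APPROX_NONE); cn2=max(cn2,key=len)
    pc,pr=cv2.minEnclosingCircle(cn2); pc=np.array(pc)+[300,115]
    print("hole",hc,hr,st[k],"pin",pc,pr)
    if save: cv2.imwrite(save,cv2.resize(c["image"][110:165,295:350],None,fx=10,fy=10,interpolation=cv2.INTER_CUBIC))
    p=H+d(th); v=PIN-p; yaw=np.arctan2(v[1],v[0]); u=np.array([np.cos(yaw),np.sin(yaw)]); n_=np.array([-u[1],u[0]])
    zh=159.5+198.7*np.sin(alpha)+4
    hw=onplane(c,hc,zh)[0,:2]; pw=onplane(c,pc,170.5)[0,:2]
    r=198.7*np.cos(alpha)-4*np.sin(alpha); low=hw+u*(198.7-r)
    e=pw-low; print("pin minus hole when down: along",(e@u).round(2),"across",(e@n_).round(2), "ray slope",rays(c,hc)[0].round(3))
    return e@u,e@n_
E
python3 - <<'E'
from h import *
holepin(np.load("w3.npy",allow_pickle=True).item(),TH1,.12,"pics/z3.png")
E
```

```text
hole [321.5 139. ] 9.708344459533691 [ 12  15  20  19 297] pin [322.33870888 135.91935539] 6.978773593902588
pin minus hole when down: along 0.95 across 0.44 ray slope [ 0.236 -0.121 -0.984]
```

View pics/z3.png

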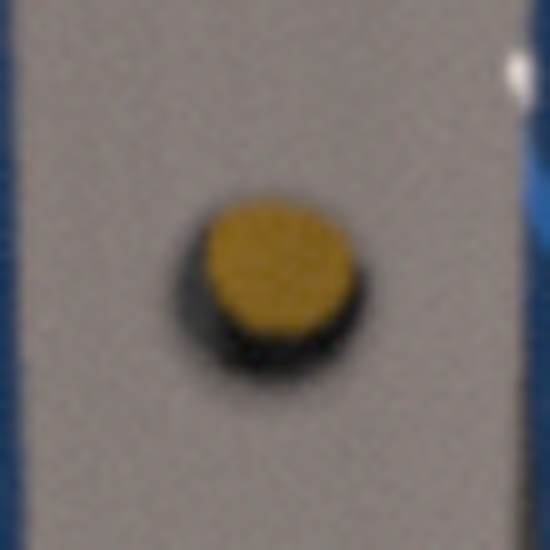

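```bash
cat >> h.py <<'E'
def shift(a,n):
    "move the pin estimate along/across the bar, solve the door angle again"
    global PIN,TH1
    v=PIN-H-d(TH1); u=v/np.linalg.norm(v); PIN=PIN+a*u+n*np.array([-u[1],u[0]])
    TH1=brentq(lambda t:reach(t)-198.7,.4,1.1)
shift(1.2,.4)
E
python3 - <<'E'
import h
from h import *
for a in (.12,.078):
    p,q=pose(h.TH1,a); print(bot.servo_line(p,q,speed=25,until_force=4))
bot.dwell(.3); s=bot.read_state(); print(h.TH1,s["clock"],ft(),np.round(s["ee_pos"],2),np.round(p,2))
c=cam("wrist"); np.save("w4.npy",c,allow_pickle=True); holepin(c,h.TH1,.078,"pics/z4.png")
E
```

```text
False
False
0.7582575924879361 12.0333 [-0.39  0.56 -0.7 ] [488.4  -48.66 210.83] [488.42 -48.68 210.72]
hole [321.56666756 139.10000038] 9.753618240356445 [ 12  15  20  19 298] pin [322. 136.] 7.615873336791992
pin minus hole when down: along -0.59 across 0.22 ray slope [ 0.2   -0.101 -0.994]
```

View pics/z4.png

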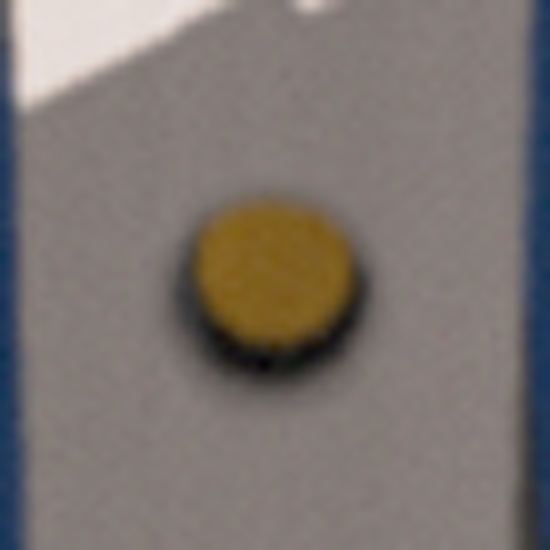

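Pin is now centred in the hole within a few tenths of a mm (crop: pin centre (274,269), hole (272,290), the rest being viewing slant). Lower gently.

Run:
```python
import h
from h import *
f0=ft()
for a in (.066,.056,.046,.036,.026,.016,.008,.002):
    p,q=pose(h.TH1,a); hit=bot.servo_line(p,q,speed=15,until_force=3); bot.dwell(.1); s=bot.read_state()
    print(a,hit,ft(),np.round(np.array(s["ee_pos"])-p,2),s["clock"])
    if hit: break
c=cam("wrist"); cv2.imwrite("pics/w5.png",c["image"]); np.save("w5.npy",c,allow_pickle=True); holepin(c,h.TH1,a,"pics/z5.png")
```

```text
0.066 False [-0.43  0.42 -1.27] [-0.02 -0.01 -0.04] 12.5417
0.056 False [-0.6  -0.36 -1.74] [ 0.01  0.02 -0.05] 12.9667
0.046 False [-0.67  0.69 -1.13] [-0.04  0.01 -0.09] 13.3917
0.036 False [-1.69  1.31 -1.65] [-0.06  0.03 -0.11] 13.8167
0.026 False [-1.77  2.36 -2.22] [-0.07  0.02 -0.14] 14.2417
0.016 True [-0.31 -0.11 -0.1 ] [-0.59  0.26  0.38] 14.55
hole [321.86416245 139.56936455] 9.636638641357422 [ 13  15  19  20 287] pin [322.18367386 139.79591751] 8.87530517578125
pin minus hole when down: along -0.61 across 0.15 ray slope [ 0.147 -0.074 -1.005]
```

```bash
sed -i 's/^shift(1.2,.4)/shift(.8,.4)/' h.py
python3 - <<'E'
import h
from h import *
for a in (.016,.01,.005,.0):
    p,q=pose(h.TH1,a); hit=bot.servo_line(p,q,speed=12,until_force=3.5); bot.dwell(.1); s=bot.read_state()
    print(a,hit,ft(),np.round(np.array(s["ee_pos"])-p,2),np.round(s["ee_pos"],2),s["clock"])
    if hit: break
E
```

```text
0.016 False [ 0.15  0.57 -0.82] [-0.02  0.01 -0.04] [490.41 -49.73 194.63] 14.95
0.01 False [ 0.04 -0.24 -0.62] [-0.02  0.01 -0.04] [490.59 -49.83 193.06] 15.3333
0.005 False [-0.16  0.92 -0.72] [ 0.    0.   -0.01] [490.76 -49.92 191.79] 15.6917
0.0 True [-1.83  0.05  5.45] [-0.    0.05  0.42] [490.9  -49.93 190.92] 16.0
```

Ball height is back to 190.9, the same as when first gripped: contact with the foot. Let go, retreat and look.

Run:
```python
import h
from h import *
bot.move_gripper(60); bot.dwell(.2); print(ft())
p,q=pose(h.TH1,0)
bot.servo_line([p[0],p[1],270],q,speed=80); bot.dwell(.2)
u=np.array([np.cos(-.3),np.sin(-.3)])
bot.move_to([p[0]-70,p[1]+20,290],q); bot.dwell(.4)
c=cam("wrist"); cv2.imwrite("pics/w6.png",c["image"]); np.save("w6.npy",c,allow_pickle=True)
t=cam("top"); s=cam("scene")
im=np.hstack([cv2.resize(t["image"][150:310,230:390],(400,400)),cv2.resize(s["image"][130:250,250:370],(400,400))]); cv2.imwrite("pics/f6.png",im)
def ball(c,box):
    x0,y0,x1,y1=box; b=c["image"][y0:y1,x0:x1].astype(int)
    v,uu=np.nonzero((b[...,2]>1.5*b[...,1]+25)&(b[...,2]>1.5*b[...,0]+25)); return np.array([uu.mean()+x0,v.mean()+y0])
m=project(t,[*p[:2],191])[0]; m2=project(s,[*p[:2],191])[0]
def box(m): return [int(m[0])-13,int(m[1])-13,int(m[0])+13,int(m[1])+13]
try: print(m,m2,tri(t,ball(t,box(m)),s,ball(s,box(m2))))
except Exception as e: print(e)
print(project(c,[*h.PIN,171]),project(c,p),bot.read_state()["clock"])
```

```text
[1.05 0.14 0.33]
[346.33064446 215.37102033] [286.18420477 176.82782315] (array([489.73938007, -49.1579238 , 191.86518563]), np.float64(0.6791652895524471))
[[338.79511066 209.16307574]] [[338.60892343 286.45864984]] 18.95
```

View pics/w6.png

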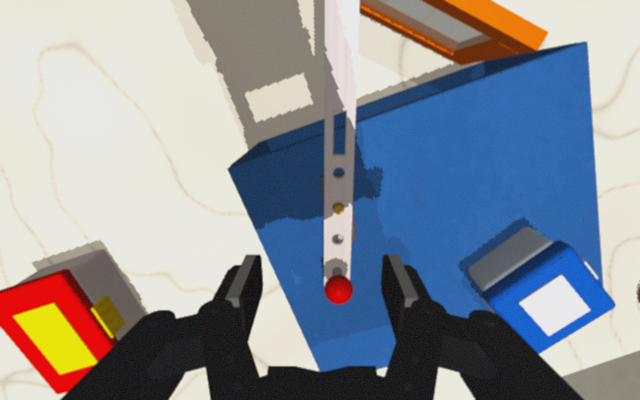

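View pics/f6.png

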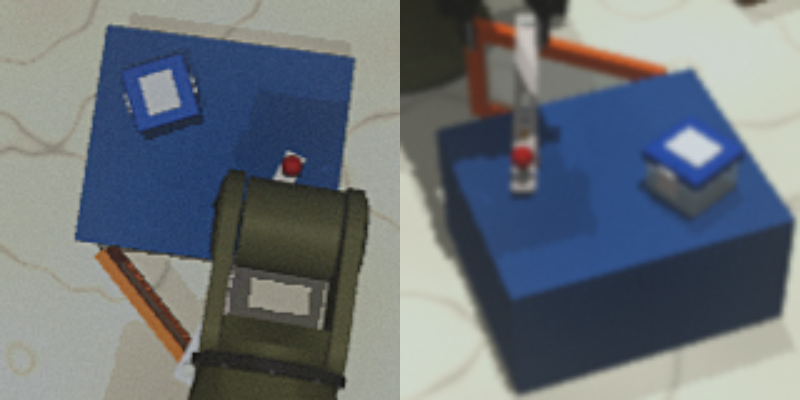

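The pin head sits in the middle hole at (338,207). The ball triangulates at z = 191.9, against 191.8 at the start with the stay fully down. The gripper is clear of everything.

```bash
python3 -c "
from rig import bot
bot.finish_job(); print('ok')"
```

```text
the job is handed in; nothing more can be done
ok
```

The stay's middle hole is now over the brass pin with the stay fully down on the foot, and I handed the job in at about 19 s on the clock.

I lifted the stay by its ball and drew the door from about 0.35 to 0.76 rad. I then centred the middle hole over the pin with the wrist camera, lowered it gently and let go.

**Last checks:**
- **Seating:** the pin shows in the middle hole. The tool's height when the stay touched down was the same as at the first grip (190.9 mm). The ball triangulates at z = 191.9 mm, against 191.8 mm at the start.
- **Door:** 0.76 rad is worked out from the stay's geometry. I did not measure the door's angle directly afterwards.
- **Forces:** the highest readings were about 6 N, on closing the gripper and at touchdown. On the way down the hole's edge rubbed the pin once, at about 3 N. I stopped, moved 0.4 mm towards the door and carried on freely.
- **Stock boxes:** the tub and red box look undisturbed in the last pictures. The green box was not in those views, but the arm did not work near it.

One small disagreement: the gripper read about 21.7 mm on the 24 mm ball. The grip held without visible slipping.

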